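# Hang the small-parts pail on the snap hanger

### The job

The little metal pail of wiper end caps stands in the steel tray with its wire bail folded down: swing the bail upright while the pail stays standing, then hang the pail by it on the two-prong hanger, pressing the bail down gently past both sprung catches until it sits fully home on its seats with both snapped shut over it, and only then let go. Do not ram the pail into tray or hanger, do not drop or tip it, and leave everything else where it is.

Things in the scene. Friction and masses are not known exactly. Their poses are not given: they have to be found in the camera images.
- pail: Open round sheet-metal pail, 100 mm across the rim (84 mm at the foot), 88 mm high, about 0.4 kg with bail (varies), black end caps inside. Stands loose in the tray. Origin: centre of its underside, z up. The bail's pivots are at its sides, at x = 0, y = +-60 mm, z = 84 mm; the folded bail reaches out to its -x side, roughly towards the robot.
- bail (a joint): Swing angle of the pail's bail about the pail's y axis: 0 = folded level towards the pail's -x, 1.57 = upright, 3.14 = folded level towards +x. The pivots are a little stiff (0.02 N m), so that the bail stays about upright once put there. Starts folded, at 0.
- bail_mid (a point): Middle of the bail's straight crown, on the wire's centre line. The bail is round steel wire 8 mm thick: straight crown parallel to the pail's y, straight over 96 mm, 110 mm from the pivot line; then slanted corners to two straight arms 120 mm apart. Folded, the crown lies 56 mm clear of the pail's rim, with only the tray 80 mm below it.
- hanger: Fixed steel stand: base plate 110 x 150 x 10 mm, square post 22 mm thick, 280 mm high. Origin at the bench under the stand, z up, +x away from the prongs. A head clamped on the post carries two equal upturned hooks (prongs) of 8 mm bar, at y = +-38 mm, reaching to -x and open at the top. Between them all is free down to the base and back to a cross-bar 75 mm behind the seat.
- hook_low (a point): Point midway between the prongs at their seats' lowest point, where bail_mid comes to lie when home (within 12 mm sideways), but drawn for the LOWEST setting of the head (225 mm above the bench). The head is clamped 0 to 32 mm higher, not measured: the true seat is straight above this point; see or feel it. The prongs' underside is 14 mm below the seated bail's centre line.
- lip_low (a point): Midway between the tips of the two front lips, also drawn for the lowest setting (truly 0 to 32 mm higher): 20 mm in front (hanger -x) of hook_low and 32 mm above it. The lips' inner faces are 12 mm in front of hook_low. Behind the seat each prong has a back upright, axis 25 mm behind hook_low, 30 mm high. So the bail goes in from above, prongs between crown and pail rim.
- catch_l (a joint): Sprung tongue of the +y prong, a 6 mm rod 24 mm long, hinged 20 mm behind and 26 mm above the seated bail's centre line, tip towards the lip (gap 5 mm). 0 = shut, level; up to 1.2 pushed down. The bail passes best straight down 1 to 7 mm in front of the seat point; both together need about 11 N, more than the pail's weight; they snap shut over the bail some 11 mm before the hard seat.
- catch_r (a joint): The same for the -y prong.
- tray: Fixed open steel tray, 300 x 400 mm, walls 20 mm high, floor 3 mm thick. Origin: centre of its underside.
- driver: Grey plastic torque driver lying in the tray, 188 mm long, 30 mm thick, loose. Bystander.
- hexkey_a: Hex key, 110 mm, lying in the tray behind the pail. Bystander.
- hexkey_b: Smaller hex key, 85 mm, beside the other. Bystander.
- endcap: One black end cap, 45 x 16 x 14 mm, in the tray. Bystander.
- bottle: Amber glass bottle, 64 mm across, 150 mm high. Origin: underside. Bystander.
- crock: Closed white ceramic crock with a knobbed lid (one piece), 112 mm across, 144 mm high. Bystander.
- funnel: Green funnel standing on its mouth, 110 mm across, 125 mm high. Bystander.
There are look-alikes about, which are no part of the job. What is meant by the pail is not yellow, and is the larger of those in its own colour.

How it is judged:
By the outcome, as a careful person would: the job done as asked, in the order asked, and still so for the second after the job is handed in, with the robot touching nothing.
It also fails if it takes over 72 s, if anything falls off the work surface, if the arm or the gripper's body presses on something with over 40 N, if the wrist force passes 120 N, or if a joint passes its speed limit or range.

### The arm

A 6-joint arm with a two-finger parallel gripper is mounted at the origin on the work surface. World frame = base frame: x ahead of the robot, y to its left, z up, the work surface at z = 0. Lengths are in mm, angles in rad, forces in N, time in s.
With the tool pointing down it reaches from about 275 to 1000 mm from the base axis. Payload 8.4 kg.
Tool frame: the origin (TCP) lies between the finger pads; the fingertips stand r.tips_ahead ahead of it and the grasp point (between the pads) lies 6 mm ahead of it (r.tips_ahead is the distance from the TCP to the fingertips, in mm); z points along the fingers, y is the line along which they close (so a half turn about z gives the same grasp; the last joint's range is limited). The gripper opens to 85 mm and grips with 20 to 120 N. Pads are 22 mm wide; open, the fingers measure 114 mm over their backs; the gripper's body (76 mm by 85 mm) begins 54 mm behind the grasp point. The pads swing forward as they close: fully open they stand 13 mm farther back than shut.
Start: joints at [1.318, 0.353, 1.633, -0, 1.155, -0.002], TCP at [155.11, 605.449, 256.281] pointing down, gripper open.
Joint ranges: [-2.63, 2.63], [-0.92, 2.1], [0.06, 2.66], [-1.3, 4.44], [0, 2.69], [-3.02, 3.02]. Speed limits (rad/s): [2.22, 2.22, 2.79, 3.14, 3.14, 3.14].

### API

Orientations are given as [roll, pitch, yaw] about the fixed x, y, z axes, in that order (R = Rz(yaw) Ry(pitch) Rx(roll)).
In Python, from rig import r gives the robot as it stands.
- The arm moves only by the tool carry_out, never from a script. Its arguments are lists of equal length, an entry for each row: "delta_pos": the shift along the tool's x, y, z in m, a list of three; "rot": the turn, a rotation vector about the tool's x, y, z in degrees, a list of three. A call has 1 to 8 rows; each row is the pose to reach, as a shift and turn from the pose commanded when the call began, along the tool's axes at that moment; what a row does not reach only later rows make up. A row lasts 1/8 s, in which the tool goes at most 62.5 mm and 10.7 degrees, less where a joint would pass 70% of its speed; a pose out of reach is approached as far as the arm can. A call with a gripper value outside its range is refused whole. "claw" is the finger opening in m, from 0 to 0.0854, set as the call begins (left out, the last holds). The fingers move at their own pace and stop on an object; "grip_force" is the grip in N (left out, the last holds). Time passes only in rows, so rows that repeat a pose let the fingers close. It gives the time, the measured TCP pose, the force, the opening and the grip force at its end, in the units of the state.
- r.sense(): the state, without advancing time (a new reading comes with each control period).
- r.grab_frame(name): name is "scene" or "top" or "wrist"; returns the picture (384x512x3 uint8, blue, green, red); there is no depth.
- r.camera_info(name): a dict with "fx", "fy", "cx", "cy" (pixels), "pose" (4x4, takes a point from camera to world coordinates); the wrist camera has in their place "hand_eye" (4x4, takes a point from camera to tool coordinates, whose origin is the TCP and whose axes are the flange's). Camera axes: x right, y down, z forward; pixel columns grow to the right and rows downward; lengths in mm; the calibration is good to about 2 mm. The wrist camera is an equidistant fisheye: a pixel r from the principal point sees the ray r / f radians off the axis. A picture is of the moment at which its call begins: read the wrist's pose just before it. camera_info takes no time and is no camera call.
- r.sign_off(): hands the job in; it is judged then, once.
Trained networks look in the newest picture that a camera, given by its name, has taken for a name from the list of things; names that differ only in an ending like _2 or _b are one class to them, and where a whole thing is asked for, a point or a joint stands for the part that bears it (a point fixed in the world has none). Each returns a list of dicts, best first, with "p" (0 to 1); they miss things now and then, are a little off and sometimes report something else, mostly with a low value. They report only what shows in the picture. A call takes as long as a camera call. They do not tell look-alikes from the thing itself.
- r.recognise(thing, camera): "box" ([left, top, right, bottom] in pixels, round what is visible of it).
- r.cut_out(thing, camera): "mask" (384x512 bool, what is visible of it) and "box" ([left, top, right, bottom] in pixels, round what is visible of it).
The state is a dict: "clock": time; "qpos": joint angles; "qvel": joint speeds; "joint_efforts": joint torques, N m; "eef_pos": TCP position; "tcp_rot": TCP orientation; "contact_force": force on the tool from outside, world axes, zero at the start; "wrist_torque": the same for the moment, N m; "opening": opening from 0.0 (shut) to 1.0 (fully open); "grasp_force": force on a finger pad.
Only numpy, scipy, OpenCV 4.12 (cv2) and the standard library are available. Lean on these libraries where they do the work, as an engineer would, in place of code of your own. Each camera call takes 0.05 s, during which the arm holds its last target. There are 200 camera calls.

## Working session

There is one attempt and no reset: what is moved stays moved. The work goes in short steps, Python scripts to look and compute and a tool call to move; the robot and the scene stay as the last step left them, time stands still between calls to the robot, and variables do not carry over. Pictures are saved under pics/ and viewed, at most 10 in all, crops included, and the job is handed in when it is done.

Besides the shell and the picture viewer there is one more tool, called after "Request:" in YAML: its name, and indented under it one key for each argument. carry_out: Moves the arm, as the interface text tells. Its arguments: {"type":"object","properties":{"delta_pos":{"type":"array","items":{"type":"array","items":{"type":"number"}}},"rot":{"type":"array","items":{"type":"array","items":{"type":"number"}}},"claw":{"type":"number"},"grip_force":{"type":"number"}},"required":["delta_pos","rot"]}

```bash
mkdir -p pics; ls
python3 - <<'E'
from rig import r
import cv2,numpy as np
np.set_printoptions(precision=4,suppress=True)
s=r.sense();print(s, r.tips_ahead)
ims=[]
for c in("scene","top"):
    im=r.grab_frame(c);cv2.imwrite(f"pics/{c}0.png",im)
    i=r.camera_info(c);print(c,{k:np.array(v) for k,v in i.items()})
    for t in("pail","hanger","bail","catch_l","tray"):
        for d in r.recognise(t,c)[:4]:print(c,t,np.round(d["box"]),round(d["p"],2))
print(r.camera_info("wrist"))
a=cv2.imread("pics/scene0.png");cv2.imwrite("pics/s.png",cv2.resize(a,(800,600)))
a=cv2.imread("pics/top0.png");cv2.imwrite("pics/t.png",cv2.resize(a,(800,600)))
E
```

```text
pics
{'clock': 0.0, 'qpos': array([ 1.3176,  0.3536,  1.6342, -0.    ,  1.1552, -0.0024]), 'qvel': array([0.0006, 0.0023, 0.0017, 0.0003, 0.001 , 0.0018]), 'joint_efforts': array([  0.0001, -60.5261, -34.207 ,   0.0002,   0.0097,  -0.0001]), 'eef_pos': array([154.9821, 604.9946, 255.5585]), 'tcp_rot': array([-3.1402, -0.    ,  2.8908]), 'contact_force': array([-0.1488,  0.0514,  0.2374]), 'wrist_torque': array([0.0122, 0.0187, 0.0203]), 'grasp_force': 0.0, 'opening': 0.9987871286557898} 25.0
scene {'fx': array(404.6039), 'fy': array(404.6039), 'cx': array(262.2868), 'cy': array(184.5511), 'pose': array([[  -0.7044,    0.6172,   -0.3504,  955.9279],
       [   0.7098,    0.61  ,   -0.3524,  480.8865],
       [  -0.0038,   -0.497 ,   -0.8678, 1228.3281],
       [   0.    ,    0.    ,    0.    ,    1.    ]])}
scene pail [196.  70. 234. 119.] 0.91
scene pail [194. 162. 244. 208.] 0.64
scene hanger [237. 207. 300. 305.] 0.72
scene bail [215. 162. 243. 196.] 0.58
scene bail [198.  71. 237.  95.] 0.53
scene tray [128. 122. 270. 244.] 0.8
scene tray [342. 256. 370. 284.] 0.61
top {'fx': arra
[... 259 characters left out ...]
 0.    ,    0.    ,    0.    ,    1.    ]])}
top pail [256. 154. 297. 202.] 0.85
top pail [208. 226. 228. 261.] 0.79
top pail [340. 232. 390. 271.] 0.61
top pail [179. 130. 216. 172.] 0.57
top hanger [179. 128. 216. 171.] 0.9
top bail [353. 257. 383. 271.] 0.58
top bail [255. 163. 298. 201.] 0.53
top catch_l [158. 227. 192. 261.] 0.16
top tray [250. 135. 363. 224.] 0.81
{'fx': 297.3186396354542, 'fy': 297.3186396354542, 'cx': 255.1513706415723, 'cy': 191.24765860608667, 'hand_eye': array([[   0.0005,   -0.9575,   -0.2886,   72.1492],
       [   1.    ,    0.0007,   -0.0007,    0.3537],
       [   0.0008,   -0.2886,    0.9575, -117.5754],
       [   0.    ,    0.    ,    0.    ,    1.    ]])}
```

View pics/s.png

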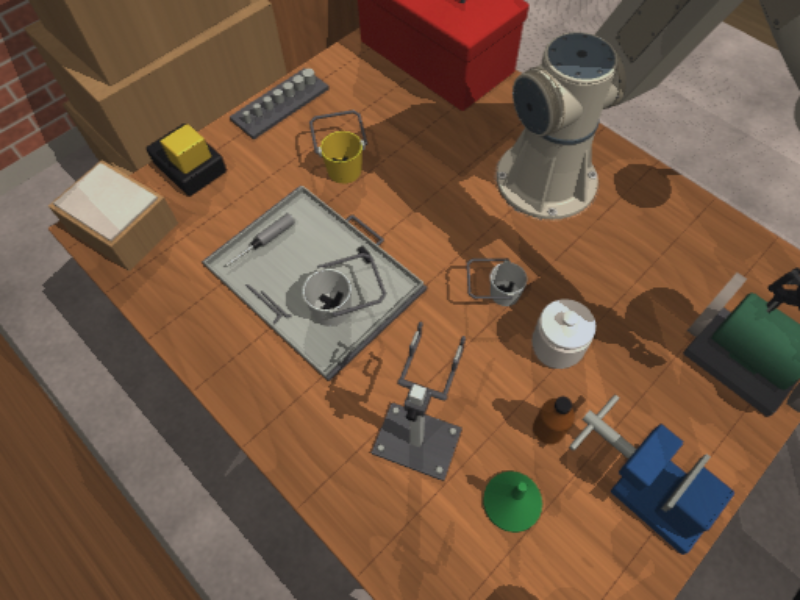

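View pics/t.png

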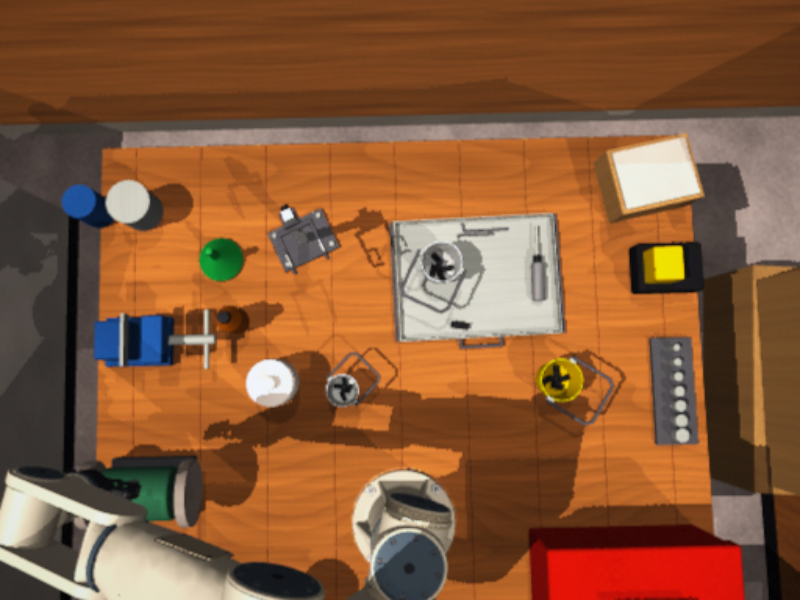

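The scene view shows the grey pail in the tray at about (327,292) of 800x600, with its bail towards (365,290). The hanger base is at (417,440) and its prong tips are at (420,330) and (460,345). In the top view the pail is at (441,262) and the hanger base at (303,240). The small grey pail (scene 508,283) and the yellow pail are look-alikes.

```bash
cat > h.py <<'E'
import numpy as np,cv2
from scipy.spatial.transform import Rotation as R
np.set_printoptions(precision=4,suppress=True)
from rig import r
def ray(c,u,v,tcp=None):
    i=r.camera_info(c); x=(u-i["cx"])/i["fx"]; y=(v-i["cy"])/i["fy"]
    if c=="wrist":
        th=np.hypot(x,y); k=np.sin(th)/max(th,1e-9); d=np.array([x*k,y*k,np.cos(th)]); T=tcp@np.array(i["hand_eye"])
    else: d=np.array([x,y,1.]);T=np.array(i["pose"])
    d=T[:3,:3]@d; return T[:3,3],d/np.linalg.norm(d)
def tcpT(s=None):
    s=s or r.sense(); T=np.eye(4);T[:3,:3]=R.from_euler("xyz",s["tcp_rot"]).as_matrix();T[:3,3]=s["eef_pos"];return T
def onz(c,u,v,z,tcp=None):
    o,d=ray(c,u,v,tcp); return o+d*(z-o[2])/d[2]
def tri(rays):
    A=sum(np.eye(3)-np.outer(d,d) for o,d in rays);b=sum((np.eye(3)-np.outer(d,d))@o for o,d in rays)
    p=np.linalg.solve(A,b);return p,[np.linalg.norm((np.eye(3)-np.outer(d,d))@(p-o)) for o,d in rays]
def proj(c,P,tcp=None):
    i=r.camera_info(c);T=np.array(i["pose"]) if c!="wrist" else tcp@np.array(i["hand_eye"])
    q=(np.atleast_2d(P)-T[:3,3])@T[:3,:3]
    if c=="wrist":
        rho=np.hypot(q[:,0],q[:,1]);th=np.arctan2(rho,q[:,2]);k=th/np.maximum(rho,1e-9)
    else:k=1/q[:,2]
    return np.c_[i["cx"]+i["fx"]*q[:,0]*k,i["cy"]+i["fy"]*q[:,1]*k]
def axes(x,y,z,yaw):
    T=np.eye(4);T[:3,:3]=R.from_euler("z",yaw).as_matrix();T[:3,3]=[x,y,z];return T
def tf(T,P): return np.atleast_2d(P)@T[:3,:3].T+T[:3,3]
def move(T0,pos,Rm):  # delta in tool axes (m), rotvec deg
    return T0[:3,:3].T@(np.array(pos)-T0[:3,3])/1000, np.degrees(R.from_matrix(T0[:3,:3].T@Rm).as_rotvec())
E
python3 - <<'E'
from h import *
k=1/1.5625
print("pail rim z91",onz("scene",327*k,285*k,91),onz("top",441*k,262*k,91))
print("crown",onz("scene",377*k,278*k,87),onz("top",432*k,296*k,87))
for n,c in dict(scene=[(398,405),(461,436),(443,479),(374,451)],top=[(327,206),(340,245),(291,271),(270,236)]).items():
    for p in c: print(n,onz(n,p[0]*k,p[1]*k,10))
S=cv2.imread("pics/scene0.png");T=cv2.imread("pics/top0.png")
a=cv2.resize(S[150:310,170:320],(400,427),interpolation=3);b=cv2.resize(T[110:210,160:310],(640,427),interpolation=3)[:,:400]
b2=cv2.resize(T[110:210,160:310],(400,267),interpolation=3)
o=np.zeros((600,800,3),np.uint8);o[:427,:400]=a;o[:427,400:]=b;cv2.imwrite("pics/c1.png",o)
E
```

```text
pail rim z91 [ 612.029  -109.2588   91.    ] [ 615.4094 -104.511    91.    ]
crown [525.6644 -49.3413  87.    ] [535.0655 -81.0562  87.    ]
scene [672.2383 159.4073  10.    ]
scene [629.9355 292.081   10.    ]
scene [714.9883 323.8022  10.    ]
scene [770.2048 192.3823  10.    ]
top [777.1268 171.3629  10.    ]
top [676.7628 140.1459  10.    ]
top [613.7274 263.5753  10.    ]
top [703.6196 315.5606  10.    ]
```

View pics/c1.png

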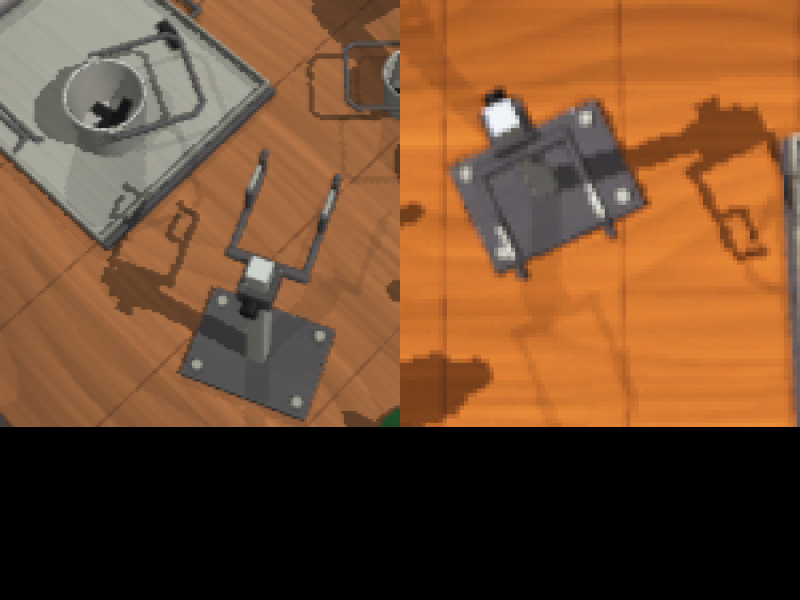

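The crop shows the hanger prongs pointing towards the robot. Tips are at crop (265,155) and (337,178) in the scene half, and (523,275) and (612,233) in the top half. The bail crown runs from (180,38) to (203,105) in the scene half.

Run:
```python
from h import *
sc=lambda x,y:(170+x*150/400,150+y*160/427); tp=lambda x,y:(160+(x-400)*150/640,110+y*100/427)
for a,b in(((337,178),(523,275)),((265,155),(612,233))):
    print(tri([ray("scene",*sc(*a)),ray("top",*tp(*b))]))
for p in((180,38),(203,105)):print(onz("scene",*sc(*p),87))
T0=tcpT()
for pos,yaw in(((620,170,420),1.95),):
    print(move(T0,pos,R.from_euler("xyz",[np.pi,0,yaw]).as_matrix()))
```

```text
(array([572.6433, 220.5109, 262.8573]), [np.float64(0.8086502174547646), np.float64(0.8086502174546979)])
(array([604.0229, 151.5041, 261.0621]), [np.float64(1.1566212714596036), np.float64(1.156621271459439)])
[497.7087 -96.8584  87.    ]
[544.3485  -7.1873  87.    ]
(array([-0.5584, -0.3064, -0.1637]), array([ 0.0002, -0.0026, 53.8988]))
```

Request:
carry_out:
  delta_pos:
    - [-0.02,-0.011,-0.055]
    - [-0.05,-0.03,-0.105]
    - [-0.095,-0.054,-0.14]
    - [-0.15,-0.083,-0.165]
    - [-0.203,-0.112,-0.174]
    - [-0.256,-0.142,-0.174]
    - [-0.309,-0.171,-0.174]
    - [-0.362,-0.2,-0.174]
  rot:
    - [0,0,0]
    - [0,0,6]
    - [0,0,12]
    - [0,0,18]
    - [0,0,25]
    - [0,0,32]
    - [0,0,39]
    - [0,0,45]

```text
clock: 1.6
eef_pos: [457.4, 320.3, 430.6]
tcp_rot: [3.141, -0.0, 2.102]
contact_force: [0.3, 0.6, -0.2]
opening: 0.999
grasp_force: 0.0
```

Run:
```python
from h import *
T0=tcpT();print(T0[:3,3])
print(move(T0,(600,185,430),R.from_euler("xyz",[np.pi,0,1.99]).as_matrix()))
```

```text
[457.3883 320.2519 430.6149]
(array([-0.1888,  0.0545,  0.0006]), array([ 0.0448, -0.0077,  6.3968]))
```

Request:
carry_out:
  delta_pos:
    - [-0.055,0.016,0]
    - [-0.11,0.032,0]
    - [-0.155,0.045,0]
    - [-0.189,0.0545,0]
    - [-0.189,0.0545,0]
    - [-0.189,0.0545,0]
  rot:
    - [0,0,3]
    - [0,0,6.4]
    - [0,0,6.4]
    - [0,0,6.4]
    - [0,0,6.4]
    - [0,0,6.4]

```text
clock: 2.35
eef_pos: [599.0, 187.3, 430.2]
tcp_rot: [-3.141, -0.0, 1.993]
contact_force: [-0.1, 0.1, 0.4]
opening: 0.999
grasp_force: 0.0
```

Run:
```python
from h import *
import json
T0=tcpT();print(T0[:3,3]);im=r.grab_frame("wrist");np.save("Tw1.npy",T0)
cv2.imwrite("pics/w1.png",im);cv2.imwrite("pics/w1b.png",cv2.resize(im,(800,600),interpolation=3))
for t in("hanger","catch_l","pail"):
    for d in r.recognise(t,"wrist")[:3]:print(t,np.round(d["box"]),round(d["p"],2))
```

```text
[598.957  187.2823 430.1735]
hanger [246. 102. 381. 222.] 0.9
catch_l [263. 135. 295. 140.] 0.49
pail [165. 240. 229. 316.] 0.9
pail [ 79.  90. 137. 170.] 0.88
pail [ 34. 308.  47. 321.] 0.5
```

View pics/w1b.png

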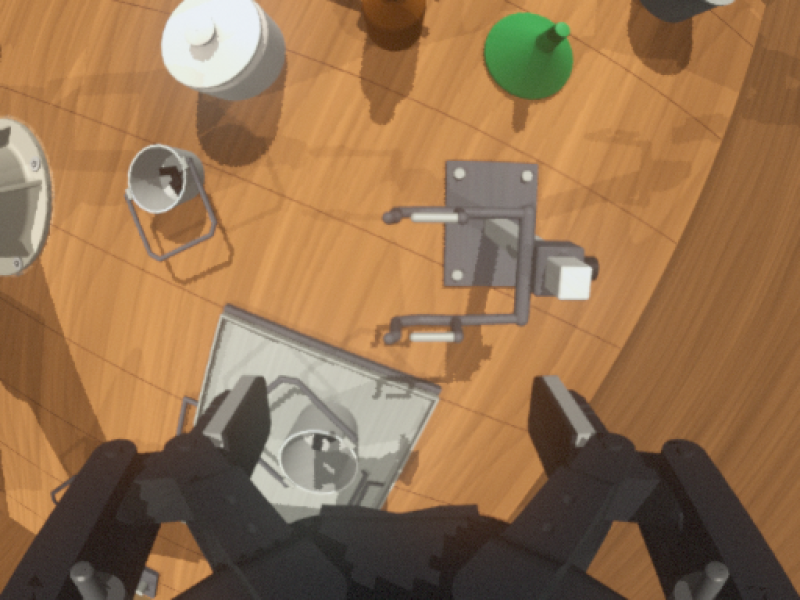

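The wrist view shows lip tips at about (390,216) and (390,338) of 800x600. The back uprights' tops are at (462,216) and (458,335), with bright catch tongues between. The crossbar is at x≈525.

Run:
```python
from h import *
from scipy.optimize import least_squares
Tw=np.load("Tw1.npy");k=1/1.5625
sc=lambda x,y:(170+x*150/400,150+y*160/427); tp=lambda x,y:(160+(x-400)*150/640,110+y*100/427)
# tips L,R ; back tops L,R
obs=[("wrist",[0,38,0],(390*k,216*k),1),("wrist",[0,-38,0],(390*k,338*k),1),("wrist",[45,38,-2],(462*k,216*k),1),("wrist",[45,-38,-2],(458*k,335*k),1),
("scene",[0,38,0],sc(337,178),1),("scene",[0,-38,0],sc(265,155),1),("top",[0,38,0],tp(523,275),1),("top",[0,-38,0],tp(612,233),1)]
def f(p,show=0):
    T=axes(*p);return np.concatenate([(proj(c,tf(T,P),Tw)[0]-np.array(uv)) for c,P,uv,_ in obs])
s=least_squares(f,[588,186,262,.42],loss="soft_l1");print(s.x);print(s.fun.reshape(-1,2))
T=axes(*s.x);print("seat",tf(T,[20,0,-32]))
a=move(tcpT(),(560,-75,270),R.from_euler("xyz",[np.pi,0,np.pi/2-.479]).as_matrix());print(a)
```

```text
[592.9777 187.688  271.7708   0.4248]
[[-1.3881  0.2957]
 [-0.8086 -1.2339]
 [ 0.3929  0.3064]
 [ 0.4069 -0.2123]
 [-0.7724  0.0969]
 [-1.1873 -0.374 ]
 [-1.1222 -1.6295]
 [-1.0427 -1.6817]]
seat [[611.2005 195.93   239.7708]]
(array([-0.2237, -0.1435,  0.1605]), array([ 0.0118, -0.0147, 51.7504]))
```

Request:
carry_out:
  delta_pos:
    - [-0.045,-0.03,0]
    - [-0.09,-0.06,0.0]
    - [-0.135,-0.09,0.03]
    - [-0.18,-0.115,0.08]
    - [-0.21,-0.135,0.13]
    - [-0.2237,-0.1435,0.16]
    - [-0.2237,-0.1435,0.16]
    - [-0.2237,-0.1435,0.16]
  rot:
    - [0,0,9]
    - [0,0,18]
    - [0,0,27]
    - [0,0,36]
    - [0,0,45]
    - [0,0,51.7]
    - [0,0,51.7]
    - [0,0,51.7]

```text
clock: 3.55
eef_pos: [561.1, -75.1, 271.7]
tcp_rot: [3.14, -0.001, 1.094]
contact_force: [0.5, 1.3, 0.3]
opening: 1.001
grasp_force: 0.0
```

Run:
```python
from h import *
T0=tcpT();print(T0[:3,3]);im=r.grab_frame("wrist");np.save("Tw2.npy",T0)
cv2.imwrite("pics/w2.png",im);cv2.imwrite("pics/w2b.png",cv2.resize(im,(800,600),interpolation=3))
for t in("pail","bail"):
    for d in r.cut_out(t,"wrist")[:3]:print(t,np.round(d["box"]),round(d["p"],2))
```

```text
[561.1216 -75.0865 271.7028]
pail [210. 113. 364. 230.] 0.68
pail [  3.  82.  78. 168.] 0.6
bail [ 18.  80.  79. 166.] 0.63
bail [209. 112. 316. 231.] 0.57
```

View pics/w2b.png

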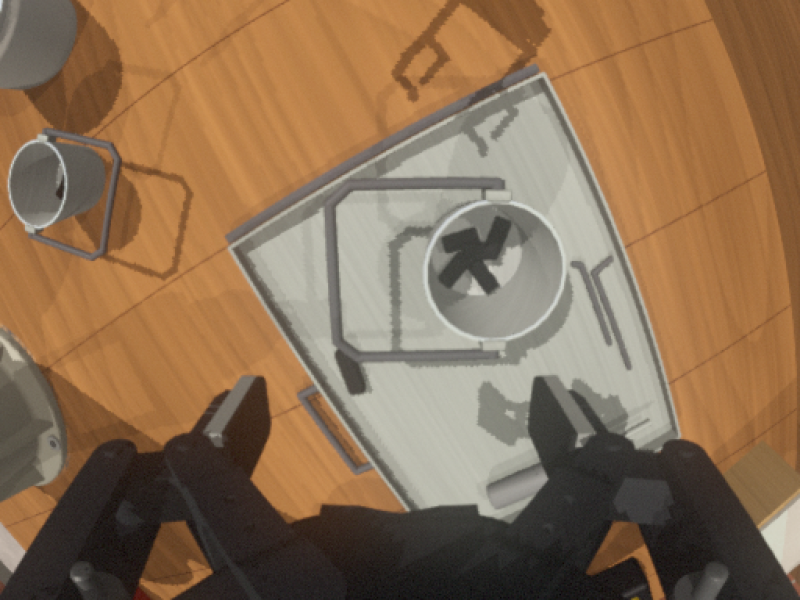

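The wrist view shows the bail crown from (330,206) to (339,343), the pivots at (497,187) and (495,355), and the rim centre at (495,270). The end cap lies below the bail's lower corner.

Run:
```python
from h import *
from scipy.optimize import least_squares
Tw=np.load("Tw2.npy");k=1/1.5625
obs=[([-110,48,84],(330,206)),([-110,-48,84],(339,343)),([0,60,84],(499,187)),([0,-60,84],(496,355)),([0,0,88],(495,270))]
def f(p):
    T=axes(p[0],p[1],3,p[2]);return np.concatenate([proj("wrist",tf(T,P),Tw)[0]-np.array(uv)*k for P,uv in obs])
s=least_squares(f,[618,-102,-.48]);print(s.x);print(s.fun.reshape(-1,2))
T=axes(s.x[0],s.x[1],3,s.x[2]);np.save("pail.npy",T)
C=tf(T,[-110,0,84])[0];print("crown",C,"ctr scene",proj("scene",T[:3,3]+[0,0,88]),proj("scene",C))
# pre-grasp: tilt a from down toward +x of pail ; tool y along pail x
T0=tcpT()
for a in(45,):
  for back in(70,):
    Rm=T[:3,:3]@R.from_euler("y",-a,degrees=True).as_matrix()@R.from_euler("xyz",[np.pi,0,np.pi/2]).as_matrix()
    print(Rm, move(T0,C-Rm[:,2]*(6+back),Rm))
```

```text
[ 622.4654 -104.9943   -0.4465]
[[ 0.1246  0.0969]
 [ 0.2017  0.0909]
 [-0.8289 -2.0163]
 [-1.4114 -0.7312]
 [ 1.8889  2.533 ]]
crown [523.2505 -57.4927  87.    ] ctr scene [[207.7357 185.1839]] [[240.0975 175.9753]]
[[ 0.4318  0.6378  0.6378]
 [ 0.902  -0.3054 -0.3054]
 [ 0.      0.7071 -0.7071]] (array([-0.0037, -0.0959,  0.131 ]), array([-44.8439,   0.6297,  -1.6841]))
```

Request:
carry_out:
  delta_pos:
    - [-0.001,-0.025,0.01]
    - [-0.002,-0.05,0.035]
    - [-0.003,-0.075,0.065]
    - [-0.0037,-0.096,0.095]
    - [-0.0037,-0.096,0.12]
    - [-0.0037,-0.096,0.131]
    - [-0.0037,-0.096,0.131]
    - [-0.0037,-0.096,0.131]
  rot:
    - [-9,0,0]
    - [-18,0,0]
    - [-27,0,0]
    - [-36,0,-1]
    - [-44.8,0.6,-1.7]
    - [-44.8,0.6,-1.7]
    - [-44.8,0.6,-1.7]
    - [-44.8,0.6,-1.7]
  claw: 0.04

```text
clock: 4.7
eef_pos: [474.3, -20.6, 200.3]
tcp_rot: [2.444, 0.019, 1.108]
contact_force: [-0.2, -0.3, 0.3]
opening: 0.472
grasp_force: 0.0
```

Run:
```python
from h import *
T0=tcpT();print(T0[:3,3]);im=r.grab_frame("wrist");np.save("Tw3.npy",T0)
T=np.load("pail.npy");C=tf(T,[-110,0,84])
P=tf(T,[[-110,48,84],[-110,-48,84],[-110,0,84]]);uv=proj("wrist",P,T0);print(uv)
b=cv2.resize(im,(800,600),interpolation=3)
for u in uv: cv2.circle(b,tuple(int(v*1.5625) for v in u),3,(0,0,255),-1)
cv2.imwrite("pics/w3b.png",b)
Rm=T[:3,:3]@R.from_euler("y",-45,degrees=True).as_matrix()@R.from_euler("xyz",[np.pi,0,np.pi/2]).as_matrix()
print(move(T0,C[0]+Rm[:,1]*2-Rm[:,2]*6,Rm))
```

```text
[474.2679 -20.5707 200.3329]
[[221.3483 147.3386]
 [225.1628 250.6885]
 [223.05   202.2878]]
(array([-0.0092, -0.0252,  0.1196]), array([-5.0347,  1.424 ,  0.0549]))
```

View pics/w3b.png

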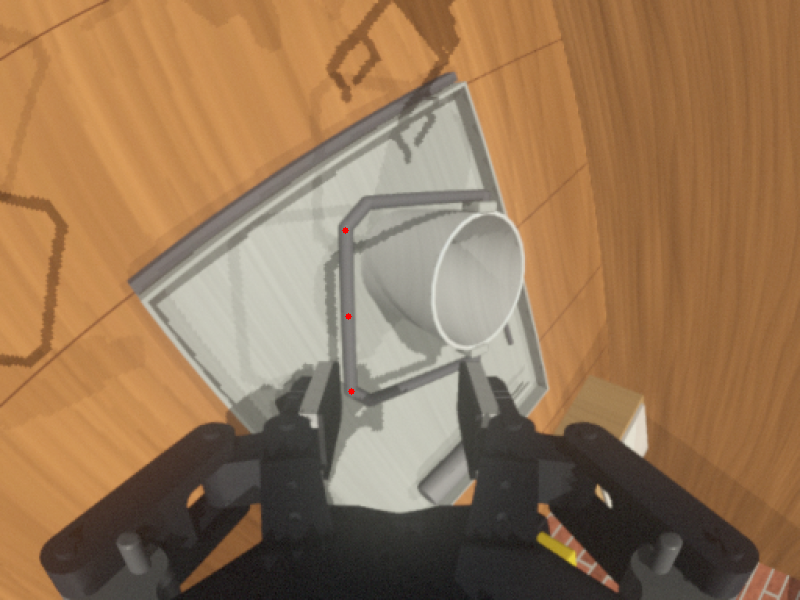

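The projected crown points (red) lie on the wire, so the pail's estimated pose holds. Now I close in.

Request:
carry_out:
  delta_pos:
    - [-0.009,-0.025,0.0]
    - [-0.009,-0.025,0.0]
    - [-0.009,-0.025,0.03]
    - [-0.009,-0.025,0.06]
    - [-0.009,-0.025,0.06]
  rot:
    - [-5,1.4,0]
    - [-5,1.4,0]
    - [-5,1.4,0]
    - [-5,1.4,0]
    - [-5,1.4,0]

```text
clock: 5.38
eef_pos: [490.5, -27.5, 201.6]
tcp_rot: [2.443, 0.019, 1.106]
contact_force: [0.0, 0.4, -0.4]
opening: 0.471
grasp_force: 0.0
```

```bash
cat > g.py <<'E'
from h import *
import sys
# print move to hold the crown: bail angle b deg, tool tilt a deg, offset oy oz in tool axes
def go(b,a,oy=0,oz=0,T0=None):
    T=np.load("pail.npy");T0=tcpT() if T0 is None else T0
    C=tf(T,[-110*np.cos(np.radians(b)),0,84+110*np.sin(np.radians(b))])[0]
    Rm=T[:3,:3]@R.from_euler("y",-a,degrees=True).as_matrix()@R.from_euler("xyz",[np.pi,0,np.pi/2]).as_matrix()
    return move(T0,C+Rm[:,1]*oy+Rm[:,2]*(oz-6),Rm)
E
python3 - <<'E'
from g import *
s=r.sense();print(s["qpos"],s["eef_pos"]);print(go(0,45,2))
E
```

```text
[ 0.2119  0.0766  2.3646 -1.2954  0.4447  1.8103] [490.5472 -27.4572 201.5852]
(array([-0.0102, -0.0397,  0.1092]), array([-4.9809,  1.4992, -0.0551]))
```

Run:
```python
from g import *
print(go(0,20,2,-50));print(go(0,20,2,0))
```

```text
(array([-0.0114, -0.0201,  0.0634]), array([20.0176,  1.4587, -0.3801]))
(array([-0.0102, -0.0372,  0.1104]), array([20.0176,  1.4587, -0.3801]))
```

Request:
carry_out:
  delta_pos:
    - [-0.003,-0.005,0.0]
    - [-0.006,-0.01,0.02]
    - [-0.011,-0.02,0.05]
    - [-0.011,-0.02,0.063]
    - [-0.011,-0.02,0.063]
  rot:
    - [8,0.5,0]
    - [16,1,0]
    - [20,1.5,0]
    - [20,1.5,0]
    - [20,1.5,0]

```text
clock: 6.0
eef_pos: [506.6, -50.2, 139.4]
tcp_rot: [2.794, -0.004, 1.117]
contact_force: [0.2, -0.5, -0.5]
opening: 0.465
grasp_force: 0.0
```

Run:
```python
from g import *
s=r.sense();print(s["qpos"],s["eef_pos"]);print(go(0,20,2,0))
```

```text
[-0.013   0.2242  2.1957 -0.3499  0.4269  0.7392] [506.6451 -50.1841 139.4297]
(array([0.0005, 0.0012, 0.0495]), array([-0.1004, -0.0658, -0.4602]))
```

Request:
carry_out:
  delta_pos:
    - [0.0005,0.001,0.02]
    - [0.0005,0.001,0.04]
    - [0.0005,0.001,0.05]
    - [0.0005,0.001,0.05]
  rot:
    - [0,0,0]
    - [0,0,0]
    - [0,0,0]
    - [0,0,0]

```text
clock: 6.5
eef_pos: [521.9, -56.0, 93.8]
tcp_rot: [2.793, -0.003, 1.12]
contact_force: [-0.4, 0.3, -0.1]
opening: 0.47
grasp_force: 0.0
```

Request:
carry_out:
  delta_pos:
    - [0,0,0]
    - [0,0,0]
    - [0,0,0]
    - [0,0,0]
    - [0,0,0]
    - [0,0,0]
  rot:
    - [0,0,0]
    - [0,0,0]
    - [0,0,0]
    - [0,0,0]
    - [0,0,0]
    - [0,0,0]
  claw: 0.0
  grip_force: 20

```text
clock: 7.25
eef_pos: [522.4, -56.1, 94.0]
tcp_rot: [2.793, -0.004, 1.12]
contact_force: [-3.6, 1.1, 1.0]
opening: 0.081
grasp_force: 20.0
```

Run:
```python
from g import *
s=r.sense();print(s["qpos"],s["eef_pos"],s["contact_force"])
T0=tcpT();np.save("Tg.npy",T0);print(go(0,20,0,0))
for b in range(10,100,10):print(b,*go(b,20-20*b/90,0,0))
im=r.grab_frame("wrist");b=cv2.resize(im,(640,480));c=cv2.resize(r.grab_frame("scene")[140:240,170:290],(576,480))
cv2.imwrite("pics/g1.png",cv2.resize(np.hstack([b,c]),(800,316)))
```

```text
[-0.0268  0.336   2.1919 -0.4485  0.322   0.831 ] [522.3697 -56.087   94.0256] [-3.5769  1.0585  0.9913]
(array([-0.0009, -0.0011,  0.0011]), array([-0.0018, -0.1356, -0.3297]))
10 [-0.0008  0.0073 -0.0163] [ 2.2204 -0.142  -0.327 ]
20 [-0.0007  0.0185 -0.032 ] [ 4.4426 -0.1484 -0.3243]
30 [-0.0006  0.0323 -0.0455] [ 6.6648 -0.1547 -0.3215]
40 [-0.0005  0.0482 -0.0565] [ 8.887  -0.1609 -0.3185]
50 [-0.0004  0.0658 -0.0646] [11.1092 -0.1672 -0.3155]
60 [-0.0002  0.0846 -0.0695] [13.3315 -0.1734 -0.3124]
70 [-0.0001  0.1039 -0.0711] [15.5537 -0.1796 -0.3093]
80 [-0.      0.1232 -0.0693] [17.7759 -0.1857 -0.306 ]
90 [ 0.0001  0.142  -0.0643] [19.9981 -0.1918 -0.3027]
```

View pics/g1.png

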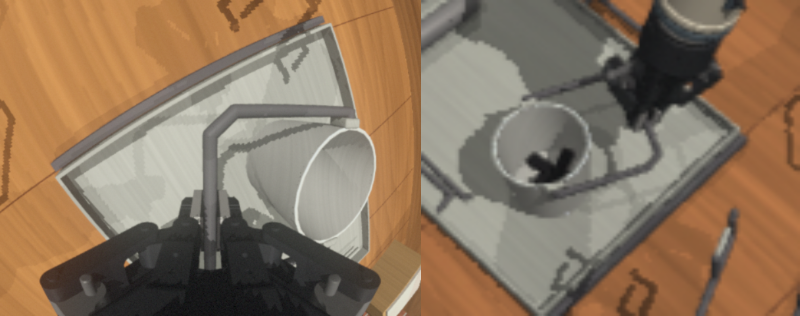

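The left (wrist) half shows the crown held between the pads. The right (scene) half shows the pail standing undisturbed with the gripper at the bail's crown. Next I swing the bail along its arc.

Request:
carry_out:
  delta_pos:
    - [-0.001,-0.001,0.001]
    - [-0.001,0.003,-0.008]
    - [-0.001,0.007,-0.016]
    - [-0.001,0.0125,-0.0245]
    - [-0.001,0.0185,-0.032]
    - [-0.001,0.025,-0.039]
    - [-0.001,0.032,-0.0455]
    - [-0.001,0.032,-0.0455]
  rot:
    - [0,0,0]
    - [1.1,0,0]
    - [2.2,0,0]
    - [3.3,0,0]
    - [4.4,0,0]
    - [5.5,0,0]
    - [6.6,0,0]
    - [6.6,0,0]

```text
clock: 8.35
eef_pos: [536.0, -63.8, 148.4]
tcp_rot: [2.906, -0.005, 1.119]
contact_force: [-1.5, 0.6, -0.3]
opening: 0.083
grasp_force: 19.5
```

Run:
```python
from g import *
s=r.sense();print(s["contact_force"],s["opening"])
for b in range(30,100,10):print(b,*go(b,20-20*b/90,0,0))
T=np.load("pail.npy");im=r.grab_frame("scene")
uv=proj("scene",T[:3,3]+[0,0,88]);print(uv)
for d in r.recognise("pail","scene")[:3]:print(np.round(d["box"]),d["p"])
```

```text
[-1.5086  0.5685 -0.307 ] 0.08256898297264893
30 [ 0.0002 -0.001   0.0003] [ 0.1777 -0.2104 -0.3389]
40 [ 0.0003  0.0136 -0.0124] [ 2.3999 -0.217  -0.3347]
50 [ 0.0004  0.0302 -0.0224] [ 4.6221 -0.2235 -0.3305]
60 [ 0.0006  0.0483 -0.0294] [ 6.8443 -0.2299 -0.3262]
70 [ 0.0007  0.0673 -0.0332] [ 9.0666 -0.2363 -0.3219]
80 [ 0.0008  0.0867 -0.0336] [11.2888 -0.2426 -0.3174]
90 [ 0.0009  0.1059 -0.0307] [13.511  -0.2489 -0.3129]
[[207.7357 185.1839]]
[302. 162. 336. 197.] 0.93
[195. 160. 242. 210.] 0.87
```

Forces are tiny, so I continue to upright.

Request:
carry_out:
  delta_pos:
    - [0,0.006,-0.006]
    - [0,0.0136,-0.0124]
    - [0,0.022,-0.0175]
    - [0,0.03,-0.0224]
    - [0,0.039,-0.026]
    - [0,0.048,-0.0294]
    - [0,0.0575,-0.0315]
    - [0.0005,0.067,-0.033]
  rot:
    - [1.3,0,0]
    - [2.4,0,0]
    - [3.5,0,0]
    - [4.6,0,0]
    - [5.7,0,0]
    - [6.8,0,0]
    - [8,0,0]
    - [9.1,0,0]

```text
clock: 9.45
eef_pos: [586.8, -88.3, 195.0]
tcp_rot: [3.068, -0.004, 1.12]
contact_force: [-1.3, 0.6, 0.7]
opening: 0.084
grasp_force: 19.5
```

Run:
```python
from g import *
s=r.sense();print(s["contact_force"],s["opening"])
for b in (70,75,80,85,90):print(b,*go(b,20-20*b/90,0,0))
```

```text
[-1.3299  0.6372  0.7488] 0.0836149225215272
70 [ 0.0004  0.0014 -0.0012] [-0.212  -0.198  -0.2708]
75 [ 0.0004  0.0109 -0.0034] [ 0.8992 -0.2006 -0.2689]
80 [ 0.0005  0.0205 -0.0048] [ 2.0103 -0.2032 -0.2669]
85 [ 0.0005  0.0302 -0.0054] [ 3.1214 -0.2058 -0.2649]
90 [ 0.0006  0.0399 -0.0051] [ 4.2325 -0.2084 -0.263 ]
```

Request:
carry_out:
  delta_pos:
    - [0,0.0055,-0.002]
    - [0,0.011,-0.0034]
    - [0,0.0155,-0.0041]
    - [0,0.0205,-0.0048]
    - [0,0.0255,-0.0052]
    - [0,0.03,-0.0054]
    - [0.0005,0.035,-0.0053]
    - [0.0005,0.0395,-0.0051]
  rot:
    - [0.5,0,0]
    - [0.9,0,0]
    - [1.5,0,0]
    - [2,0,0]
    - [2.6,0,0]
    - [3.1,-0.2,0]
    - [3.7,-0.2,0]
    - [4.2,-0.2,0]

```text
clock: 10.45
eef_pos: [622.7, -105.0, 203.6]
tcp_rot: [3.14, -0.001, 1.12]
contact_force: [-1.1, 0.7, -1.1]
opening: 0.085
grasp_force: 19.5
```

Request:
carry_out:
  delta_pos:
    - [0,0,0]
    - [0,0,0]
    - [0,0,0]
    - [0,0,0]
  rot:
    - [0,0,0]
    - [0,0,0]
    - [0,0,0]
    - [0,0,0]
  grip_force: 80

```text
clock: 10.95
eef_pos: [622.0, -104.8, 203.4]
tcp_rot: [3.14, -0.001, 1.12]
contact_force: [0.0, 0.1, -2.3]
opening: 0.058
grasp_force: 78.0
```

Run:
```python
from g import *
s=r.sense();print(s["contact_force"],s["opening"],s["eef_pos"],s["qpos"])
print(go(90,0));np.save("Fup.npy",s["contact_force"])
im=r.grab_frame("wrist");b=cv2.resize(im,(640,480));c=cv2.resize(r.grab_frame("scene")[120:220,150:270],(576,480))
cv2.imwrite("pics/g2.png",cv2.resize(np.hstack([b,c]),(800,316)))
```

```text
[ 0.0399  0.122  -2.2628] 0.058438168418792936 [ 622.0392 -104.7901  203.4057] [-0.1694  0.413   1.67    0.0003  1.0568  0.2815]
(array([0.    , 0.0005, 0.0004]), array([ 0.0978, -0.0436, -0.2575]))
```

View pics/g2.png

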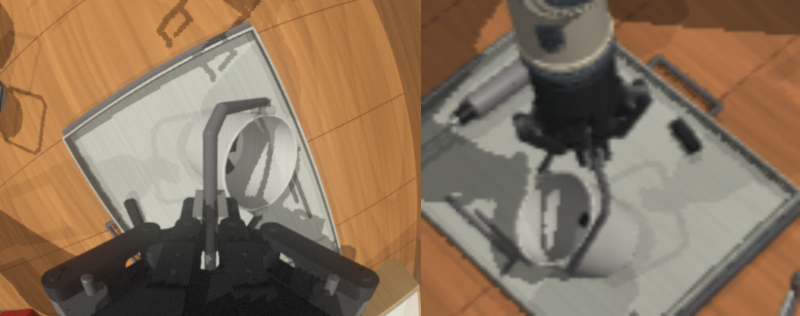

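The picture suggests the pail has tilted along with the bail: its rim is shifted and its outer wall shows on the robot's side. I'll measure the tilt before going on.

```bash
cat > tilt.py <<'E'
from h import *
from scipy.optimize import minimize
def sil(c,M,T0):
    im=np.zeros((384,512),np.uint8);a=np.linspace(0,2*np.pi,40)
    pts=np.vstack([np.c_[42*np.cos(a),42*np.sin(a),0*a],np.c_[50*np.cos(a),50*np.sin(a),88+0*a]])
    uv=proj(c,tf(M,pts),T0);cv2.fillConvexPoly(im,cv2.convexHull(uv.astype(np.float32)).astype(np.int32),1);return im>0
def pose(p):
    T=np.load("pail.npy");M=np.eye(4);M[:3,:3]=R.from_euler("y",p[2],degrees=True).as_matrix();M[:3,3]=[p[0],0,p[1]];return T@M
if __name__=="__main__":
    T0=tcpT();masks={}
    for c in("wrist","scene"):
        r.grab_frame(c);ds=[d for d in r.cut_out("pail",c)]
        for d in ds:print(c,np.round(d["box"]),round(d["p"],2),d["mask"].sum())
        u=proj(c,tf(np.load("pail.npy"),[0,0,60]),T0)[0]
        ds=[d for d in ds if abs((d["box"][0]+d["box"][2])/2-u[0])<50 and abs((d["box"][1]+d["box"][3])/2-u[1])<60]
        if ds: masks[c]=ds[0]["mask"];cv2.imwrite(f"pics/m_{c}.png",ds[0]["mask"]*255)
    def cost(p,v=0):
        o=[]
        for c,m in masks.items():
            s=sil(c,pose(p),T0)
            # mask contains bail & is occluded: visible mask pixels not in sil, weighted
            i=(s&m).sum();o.append(1-i/(s|m).sum())
        return sum(o) if not v else o
    best=min(((cost((x,z,t)),x,z,t) for x in range(-40,61,10) for z in(0,15,30) for t in range(-40,61,10)))
    s=minimize(cost,best[1:],method="Nelder-Mead",options=dict(initial_simplex=[np.array(best[1:])+d for d in([0,0,0],[8,0,0],[0,8,0],[0,0,8])]))
    print(best,s.x,cost(s.x,1),"flat",cost((0,0,0),1));print("low z",min(tf(pose(s.x),[[42,0,0],[-42,0,0]])[:,2]),"pivot",(pose(s.x)@[0,0,84,1])[:3])
E
python3 tilt.py
```

```text
wrist [  0.  99.   6. 136.] 0.63 224
wrist [228. 118. 362. 326.] 0.59 14791
scene [181. 169. 220. 206.] 0.78 979
scene [298. 163. 336. 196.] 0.78 683
scene [340. 251. 371. 286.] 0.67 624
scene [215.  96. 234. 116.] 0.6 189
(np.float64(0.3587129787689117), 10, 15, 30) [ 8.6068 20.8531 29.1934] [np.float64(0.19906109408619677), np.float64(0.11737089201877937)] flat [np.float64(0.6324835742444153), np.float64(0.5331325301204819)]
low z 3.3671563176212977 pivot [ 667.183  -126.404    97.1832][ WARN:0@1.402] global loadsave.cpp:1063 imwrite_ Unsupported depth image for selected encoder is fallbacked to CV_8U.
```

The pail is tilted about 29° on its far foot edge, and the wire had not turned freely in the grip. I'll lower it back by reversing rigidly about that edge, turning the tool with it. Then I'll redo the swing with the crown only loosely caged.

```bash
cat >> g.py <<'E'
def edge(th,a,T0=None):
    T=np.load("pail.npy");T0=tcpT() if T0 is None else T0
    t=np.radians(th);x,z=-42,194; X=x*np.cos(t)-z*np.sin(t)+42; Z=z*np.cos(t)+x*np.sin(t)
    C=tf(T,[X,0,Z])[0]
    Rm=T[:3,:3]@R.from_euler("y",-a,degrees=True).as_matrix()@R.from_euler("xyz",[np.pi,0,np.pi/2]).as_matrix()
    return move(T0,C-Rm[:,2]*6,Rm)
E
python3 - <<'E'
from g import *
for t in range(0,31,3):print(t,*edge(t,t))
E
```

```text
0 [-0.      0.0003  0.0005] [ 0.1055 -0.0472 -0.257 ]
3 [-0.0001 -0.0101  0.0029] [-2.8945 -0.0405 -0.2581]
6 [-0.0001 -0.0204  0.0059] [-5.8945 -0.0337 -0.2592]
9 [-0.0002 -0.0305  0.0094] [-8.8945 -0.027  -0.2601]
12 [-0.0002 -0.0404  0.0135] [-11.8945  -0.0202  -0.261 ]
15 [-0.0003 -0.05    0.0181] [-14.8944  -0.0133  -0.2617]
18 [-0.0003 -0.0595  0.0231] [-17.8944  -0.0065  -0.2623]
21 [-0.0004 -0.0686  0.0287] [-20.8944   0.0004  -0.2627]
24 [-0.0004 -0.0775  0.0347] [-23.8944   0.0073  -0.2631]
27 [-0.0005 -0.086   0.0412] [-26.8944   0.0142  -0.2633]
30 [-0.0005 -0.0941  0.0481] [-29.8944   0.0211  -0.2634]
```

Request:
carry_out:
  delta_pos:
    - [0,-0.005,0.0015]
    - [0,-0.0101,0.0029]
    - [0,-0.0153,0.0044]
    - [0,-0.0204,0.0059]
    - [0,-0.0255,0.0076]
    - [0,-0.0305,0.0094]
    - [0,-0.0355,0.0114]
    - [0,-0.0404,0.0135]
  rot:
    - [-1.5,0,0]
    - [-3,0,0]
    - [-4.5,0,0]
    - [-6,0,0]
    - [-7.5,0,0]
    - [-9,0,0]
    - [-10.5,0,0]
    - [-12,0,0]
  grip_force: 40

```text
clock: 12.25
eef_pos: [585.8, -87.2, 189.9]
tcp_rot: [2.929, -0.001, 1.12]
contact_force: [0.0, -0.6, -3.2]
opening: 0.059
grasp_force: 77.9
```

```bash
python3 tilt.py
python3 - <<'E'
from g import *
s=r.sense();print(s["contact_force"],s["qpos"])
for t in range(12,31,3):print(t,*edge(t,t))
E
```

```text
wrist [248. 118. 374. 326.] 0.97 15178
scene [299. 162. 336. 198.] 0.97 624
scene [187. 162. 225. 211.] 0.86 1089
scene [197.  79. 213. 108.] 0.6 138
(np.float64(0.44519957477496963), 30, 15, 0) [30.1828 13.2289 -2.0665] [np.float64(0.22657100762283), np.float64(0.19109947643979053)] flat [np.float64(0.5590638930163447), np.float64(0.4900953778429934)]
low z 14.714417523438833 pivot [ 646.9568 -116.7202  100.1743]
[ 0.4927 -0.0021 -3.3278] [-0.1136  0.2916  1.9064 -0.1011  0.7465  0.4049]
12 [-0.0002 -0.0001  0.0001] [ 0.0864  0.0065 -0.2544]
15 [-0.0003 -0.0105  0.0026] [-2.9136  0.0131 -0.2542]
18 [-0.0003 -0.0208  0.0055] [-5.9136  0.0198 -0.2539]
21 [-0.0004 -0.0309  0.0091] [-8.9136  0.0264 -0.2534]
24 [-0.0004 -0.0408  0.0131] [-11.9136   0.0331  -0.2528]
27 [-0.0005 -0.0504  0.0177] [-14.9136   0.0397  -0.2521]
30 [-0.0005 -0.0599  0.0228] [-17.9136   0.0464  -0.2513][ WARN:0@2.394] global loadsave.cpp:1063 imwrite_ Unsupported depth image for selected encoder is fallbacked to CV_8U.
```

The fit now shows the pail nearly level and mostly carried (3.3 N), 27 mm further in its +x. I'll lower it gently until it stands.

Request:
carry_out:
  delta_pos:
    - [0,-0.0004,0.002]
    - [0,-0.0008,0.004]
    - [0,-0.0008,0.004]
    - [0,-0.0008,0.004]
  rot:
    - [0,0,0]
    - [0,0,0]
    - [0,0,0]
    - [0,0,0]

```text
clock: 12.95
eef_pos: [586.1, -87.3, 185.8]
tcp_rot: [2.93, -0.001, 1.12]
contact_force: [-0.8, -0.2, -3.8]
opening: 0.058
grasp_force: 77.9
```

Request:
carry_out:
  delta_pos:
    - [0,-0.0004,0.002]
    - [0,-0.0008,0.004]
    - [0,-0.0008,0.004]
    - [0,-0.0008,0.004]
  rot:
    - [0,0,0]
    - [0,0,0]
    - [0,0,0]
    - [0,0,0]

```text
clock: 13.45
eef_pos: [586.0, -87.3, 181.7]
tcp_rot: [2.93, -0.001, 1.12]
contact_force: [-0.2, -0.4, -2.5]
opening: 0.059
grasp_force: 78.0
```

Request:
carry_out:
  delta_pos:
    - [0,-0.0004,0.002]
    - [0,-0.0008,0.004]
    - [0,-0.0008,0.004]
    - [0,-0.0008,0.004]
  rot:
    - [0,0,0]
    - [0,0,0]
    - [0,0,0]
    - [0,0,0]

```text
clock: 13.95
eef_pos: [586.2, -87.3, 177.9]
tcp_rot: [2.93, -0.001, 1.12]
contact_force: [-2.6, 2.1, 2.7]
opening: 0.06
grasp_force: 78.8
```

```bash
python3 tilt.py 2>/dev/null
python3 - <<'E'
from g import *
T0=tcpT();w=r.grab_frame("wrist");s=r.grab_frame("scene")[120:220,150:270]
cv2.imwrite("pics/g3.png",np.hstack([w[:,60:460],cv2.resize(s,(400,384),interpolation=3)]))
print(r.sense()["contact_force"])
E
```

```text
scene [184. 162. 225. 214.] 0.95 1058
scene [300. 161. 334. 199.] 0.59 698
scene [197.  74. 214. 112.] 0.59 128
(np.float64(0.20551601423487542), 30, 0, 0) [33.0628  2.8673  1.4293] [np.float64(0.15727272727272723)] flat [np.float64(0.5562678062678063)]
low z 4.819698064113352 pivot [ 654.1763 -120.1767   89.8412]
[-3.0155  0.8269  4.4735]
```

View pics/g3.png

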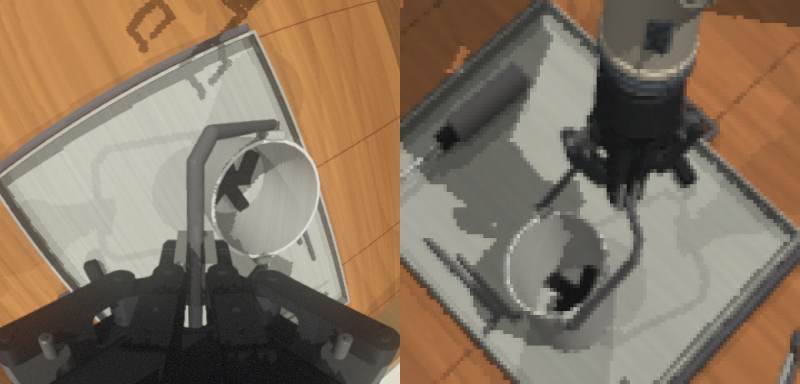

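The pail stands flat again, with its rim round at (555,265) in the scene half and the end caps inside. I re-anchor its position from the known crown pose, then loosen the grip to a cage.

Request:
carry_out:
  delta_pos:
    - [0,0.0002,-0.001]
    - [0,0.0002,-0.001]
    - [0,0.0002,-0.001]
    - [0,0.0002,-0.001]
  rot:
    - [0,0,0]
    - [0,0,0]
    - [0,0,0]
    - [0,0,0]
  claw: 0.013
  grip_force: 20

```text
clock: 14.75
eef_pos: [586.2, -87.3, 178.7]
tcp_rot: [2.93, -0.001, 1.12]
contact_force: [0.6, 0.3, -0.3]
opening: 0.152
grasp_force: 0.0
```

Run:
```python
from g import *
s=r.sense();print(s["contact_force"],s["opening"]*85.4)
T0=tcpT();T=np.load("pail.npy");C=np.array([586.2,-87.3,177.9])+6*T0[:3,2]
c=np.linalg.inv(T)@np.r_[C,1];b=np.arcsin((c[2]-84)/110);dx=c[0]+110*np.cos(b);print(c,np.degrees(b),dx)
T[:3,3]=tf(T,[dx,c[1],0])[0];np.save("pail.npy",T);print(T[:3,3])
b0=np.degrees(b)
for b in np.linspace(b0,92,9):print(b,*go(b,12*(90-b)/(90-b0)))
```

```text
[ 0.6037  0.3335 -0.3247] 12.981708067662126
[-39.0907   0.2984 169.0338   1.    ] 50.627163142011284 30.689348593953966
[ 650.2746 -117.9778    3.    ]
50.627163142011284 [ 0.     -0.0001  0.0007] [ 0.122   0.0039 -0.2652]
55.79876774925987 [ 0.0001  0.009  -0.0034] [ 1.6982  0.0002 -0.2652]
60.97037235650846 [ 0.0001  0.0186 -0.0067] [ 3.2744 -0.0034 -0.2652]
66.14197696375706 [ 0.0002  0.0283 -0.0091] [ 4.8506 -0.0071 -0.2652]
71.31358157100564 [ 0.0002  0.0383 -0.0107] [ 6.4268 -0.0107 -0.2651]
76.48518617825422 [ 0.0003  0.0484 -0.0114] [ 8.003  -0.0144 -0.265 ]
81.65679078550282 [ 0.0003  0.0585 -0.0111] [ 9.5792 -0.018  -0.2649]
86.82839539275142 [ 0.0004  0.0685 -0.01  ] [11.1554 -0.0217 -0.2647]
92.0 [ 0.0004  0.0784 -0.008 ] [12.7316 -0.0253 -0.2646]
```

Request:
carry_out:
  delta_pos:
    - [0,0.0045,-0.0017]
    - [0,0.009,-0.0034]
    - [0,0.0138,-0.005]
    - [0,0.0186,-0.0067]
    - [0,0.0235,-0.008]
    - [0,0.0283,-0.0091]
    - [0,0.0333,-0.01]
    - [0,0.0383,-0.0107]
  rot:
    - [0.8,0,0]
    - [1.7,0,0]
    - [2.5,0,0]
    - [3.3,0,0]
    - [4.1,0,0]
    - [4.9,0,0]
    - [5.6,0,0]
    - [6.4,0,0]

```text
clock: 15.75
eef_pos: [618.1, -102.8, 197.3]
tcp_rot: [3.043, -0.001, 1.12]
contact_force: [0.0, 0.6, 0.2]
opening: 0.148
grasp_force: 0.2
```

```bash
python3 tilt.py 2>/dev/null
python3 - <<'E'
from g import *
s=r.sense();print(s["contact_force"],s["opening"]*85.4)
for b in (71.3,76.5,81.7,86.8,90,92):print(b,*go(b,12*(90-b)/(90-50.6)))
E
```

```text
scene [311. 165. 336. 198.] 0.59 533
(0, -40, 0, -40) [-40.   0. -40.] [] flat []
low z -23.997079606834653 pivot [565.4962 -77.388   67.3477]
[ 0.7007 -0.4424  1.139 ] 13.06181274728894
71.3 [ 0.0003 -0.     -0.0001] [ 0.0202 -0.0185 -0.2704]
76.5 [ 0.0003  0.0099 -0.0019] [ 1.604  -0.0223 -0.2702]
81.7 [ 0.0004  0.0201 -0.0028] [ 3.1877 -0.026  -0.2699]
86.8 [ 0.0004  0.03   -0.0028] [ 4.741  -0.0297 -0.2695]
90 [ 0.0005  0.0362 -0.0023] [ 5.7156 -0.032  -0.2693]
92 [ 0.0005  0.0401 -0.0019] [ 6.3248 -0.0334 -0.2692]
```

```bash
python3 tilt.py 2>/dev/null; sed -i 's/"wrist","scene")/"wrist","scene","top")/' tilt.py; python3 tilt.py 2>/dev/null
```

```text
wrist [227. 118. 344. 325.] 0.76 13021
scene [184. 162. 214. 214.] 0.86 963
scene [242. 203. 298. 305.] 0.71 2193
scene [299. 164. 337. 194.] 0.6 684
(np.float64(0.36330834103562737), 0, 0, 0) [-1.1996  2.1382  1.6805] [np.float64(0.23482736435770968), np.float64(0.10157790927021693)] flat [np.float64(0.2518713908889998), np.float64(0.11143695014662758)]
low z 3.906461445090876 pivot [ 651.4146 -118.5236   89.1021]
wrist [230. 120. 347. 326.] 0.79 13065
scene [184. 159. 216. 214.] 0.81 982
scene [313. 164. 335. 198.] 0.7 538
scene [204. 164. 210. 208.] 0.46 89
top [212. 238. 231. 260.] 0.69 371
top [338. 229. 395. 272.] 0.68 861
(np.float64(0.36834263861723493), 0, 0, 0) [-1.3282  3.7102  1.376 ] [np.float64(0.23709003329319256), np.float64(0.10301263362487856)] flat [np.float64(0.2515472718218681), np.float64(0.11679536679536684)]
low z 5.7016711653113035 pivot [ 650.8959 -118.2753   90.686 ]
```

The pail stands flat where the model has it. I continue to upright, going 2 mm over to take up the cage slack.

Request:
carry_out:
  delta_pos:
    - [0,0.005,-0.001]
    - [0,0.01,-0.0019]
    - [0,0.015,-0.0024]
    - [0,0.02,-0.0028]
    - [0,0.025,-0.0028]
    - [0,0.03,-0.0028]
    - [0,0.035,-0.0024]
    - [0,0.039,-0.002]
  rot:
    - [0.8,0,0]
    - [1.6,0,0]
    - [2.4,0,0]
    - [3.2,0,0]
    - [4,0,0]
    - [4.7,0,0]
    - [5.5,0,0]
    - [5.7,0,0]

```text
clock: 17.45
eef_pos: [652.9, -119.7, 203.0]
tcp_rot: [-3.141, -0.001, 1.12]
contact_force: [-0.6, -0.2, 0.0]
opening: 0.153
grasp_force: 0.1
```

```bash
python3 tilt.py 2>/dev/null|tail -2;  python3 - <<'E'
from g import *
s=r.sense();print(s["contact_force"],s["opening"]*85.4,s["eef_pos"]);print(go(90,0))
E
```

```text
(np.float64(1.1941872857593638), 0, 0, 0) [-0.0342 -1.8927  2.1228] [np.float64(0.18171857880732512), np.float64(0.09533073929961089), np.float64(0.8741058655221745)] flat [np.float64(0.22670713201820936), np.float64(0.09560975609756095), np.float64(0.8718703976435935)]
low z -0.44847294736817167 pivot [ 653.0502 -119.3067   85.0496]
[-0.8919 -0.0818 -0.0089] 13.114951219469647 [ 652.3196 -119.4262  203.054 ]
(array([ 0.0004, -0.0025,  0.0001]), array([ 0.0101, -0.0463, -0.2553]))
```

Request:
carry_out:
  delta_pos:
    - [0,-0.001,0]
    - [0,-0.0015,0]
    - [0,-0.0015,0]
    - [0,-0.0015,0]
  rot:
    - [0,0,0]
    - [0,0,0]
    - [0,0,0]
    - [0,0,0]
  claw: 0.0
  grip_force: 90

```text
clock: 18.25
eef_pos: [651.3, -118.9, 203.3]
tcp_rot: [3.141, -0.001, 1.12]
contact_force: [0.8, -0.6, 2.2]
opening: 0.057
grasp_force: 88.0
```

```bash
python3 tilt.py 2>/dev/null|tail -2;  python3 - <<'E'
from g import *
s=r.sense();print(s["contact_force"],s["opening"]*85.4,s["eef_pos"]);print(go(90,0))
E
```

```text
(np.float64(1.0411069014821623), -10, 0, 10) [ 6.3207 -5.126  -2.1382] [np.float64(0.1476779151353157), np.float64(0.8469241773962803)] flat [np.float64(0.20097141492157022), np.float64(0.8494318181818181)]
low z -3.693014343685711 pivot [ 653.1488 -119.3539   81.8155]
[ 0.6167 -1.1994  3.3632] 4.820381728869335 [ 651.2738 -118.9078  203.3147]
(array([ 0.0004, -0.0013,  0.0003]), array([ 0.0354, -0.0537, -0.2625]))
```

Request:
carry_out:
  delta_pos:
    - [0,0,-0.003]
    - [0,0,-0.008]
    - [0,0,-0.018]
    - [0,0,-0.033]
    - [0,0,-0.053]
    - [0,0,-0.075]
    - [0,0,-0.097]
    - [0,0,-0.112]
  rot:
    - [0,0,0]
    - [0,0,0]
    - [0,0,0]
    - [0,0,0]
    - [0,0,0]
    - [0,0,0]
    - [0,0,0]
    - [0,0,0]

```text
clock: 19.55
eef_pos: [651.5, -119.0, 317.6]
tcp_rot: [3.139, -0.002, 1.12]
contact_force: [0.1, -0.3, -3.4]
opening: 0.056
grasp_force: 88.0
```

```bash
cat > k.py <<'E'
from h import *
H=np.array([611.2,195.9,239.8]);YAW=.4248
def to(dx,dy,z): # crown in hanger frame rel. seat, crown height z
    T0=tcpT();T=axes(H[0],H[1],0,YAW);Rm=R.from_euler("xyz",[np.pi,0,YAW+np.pi/2]).as_matrix()
    return move(T0,tf(T,[dx,dy,z+6])[0],Rm)
E
python3 - <<'E'
from k import *
s=r.sense();print(s["contact_force"],s["eef_pos"]);print(to(-90,0,307))
E
```

```text
[ 0.1067 -0.347  -3.4029] [ 651.5308 -119.0048  317.6329]
(array([ 0.1967, -0.2312,  0.0043]), array([  0.1774,  -0.0166, -50.1836]))
```

Request:
carry_out:
  delta_pos:
    - [0.006,-0.007,0.003]
    - [0.02,-0.024,0.004]
    - [0.04,-0.047,0.004]
    - [0.062,-0.073,0.004]
    - [0.084,-0.099,0.004]
    - [0.106,-0.125,0.004]
    - [0.127,-0.149,0.004]
    - [0.148,-0.174,0.004]
  rot:
    - [0,0,-2]
    - [0,0,-6]
    - [0,0,-12]
    - [0,0,-18]
    - [0,0,-24]
    - [0,0,-30]
    - [0,0,-36]
    - [0,0,-42]

```text
clock: 20.55
eef_pos: [557.6, 91.4, 310.0]
tcp_rot: [-3.141, -0.001, 1.858]
contact_force: [0.0, -0.4, -2.5]
opening: 0.058
grasp_force: 88.0
```

Run:
```python
from k import *
s=r.sense();print(s["contact_force"],s["eef_pos"]);print(to(-90,0,307))
```

```text
[ 0.0197 -0.4438 -2.4979] [557.5545  91.3637 310.0351]
(array([ 0.0727, -0.0081, -0.0029]), array([-0.0495, -0.0533, -7.8942]))
```

Request:
carry_out:
  delta_pos:
    - [0.02,-0.002,-0.003]
    - [0.04,-0.0045,-0.003]
    - [0.058,-0.0065,-0.003]
    - [0.069,-0.008,-0.003]
    - [0.0727,-0.008,-0.003]
    - [0.0727,-0.008,-0.003]
    - [0.0727,-0.008,-0.003]
    - [0.0727,-0.008,-0.003]
  rot:
    - [0,0,-2]
    - [0,0,-4]
    - [0,0,-6]
    - [0,0,-7.9]
    - [0,0,-7.9]
    - [0,0,-7.9]
    - [0,0,-7.9]
    - [0,0,-7.9]

```text
clock: 21.55
eef_pos: [531.3, 157.3, 314.2]
tcp_rot: [3.141, -0.0, 1.99]
contact_force: [0.3, -0.1, -2.4]
opening: 0.058
grasp_force: 88.0
```

Run:
```python
from k import *
s=r.sense();print(s["contact_force"],s["eef_pos"]);print(to(-4,0,307),to(-90,0,307))
T0=tcpT();np.save("Tw5.npy",T0);w=r.grab_frame("wrist");cv2.imwrite("pics/w5raw.png",w)
T=axes(H[0],H[1],H[2],YAW)
uv=proj("wrist",tf(T,[[-20,38,32],[-20,-38,32],[25,38,30],[25,-38,30]]),T0);print(uv)
# crown in the grip, projected
print(proj("wrist",tf(T0,[[0,0,6],[48,0,6],[-48,0,6]]),T0))
b=cv2.resize(w,(800,600),interpolation=3)
for u in uv: cv2.circle(b,tuple(int(v*1.5625) for v in u),2,(0,0,255),-1)
cv2.imwrite("pics/w5.png",b)
```

```text
[ 0.2614 -0.1406 -2.3966] [531.2853 157.3194 314.1892]
(array([0.0027, 0.0847, 0.0013]), array([ 0.0495, -0.0115, -0.3234])) (array([ 0.0022, -0.0013,  0.0012]), array([ 0.0495, -0.0115, -0.3234]))
[[371.4494 164.8424]
 [356.7    277.6102]
 [432.8415 165.8136]
 [413.1088 270.7753]]
[[252.4725 262.5679]
 [252.1855 163.2566]
 [252.8175 334.3282]]
```

View pics/w5.png

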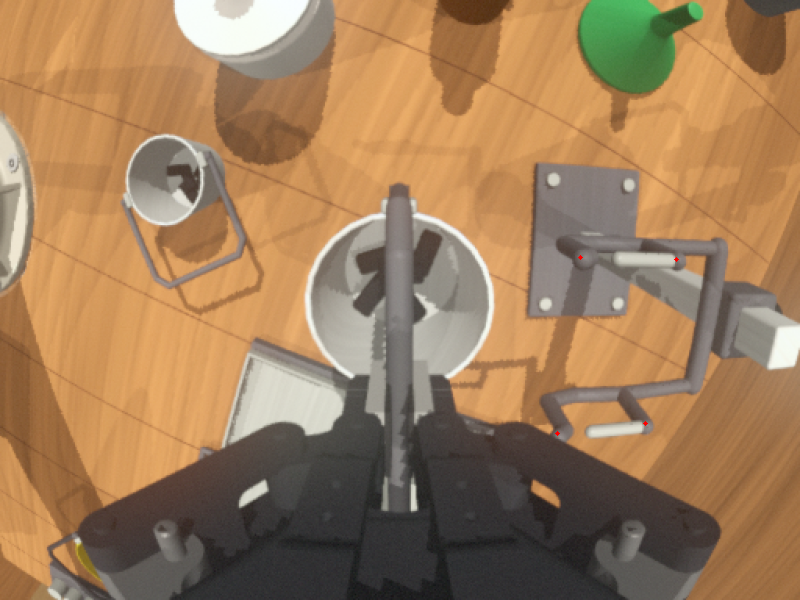

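The view shows the pail hanging level under the grip. The projected hanger points sit 3–4 px (raw) from the real lip tips, seen at (585,258) and (563,432) of 800x600, and on the back-upright tops. I refit with both wrist views.

Run:
```python
from h import *
from scipy.optimize import least_squares
W1=np.load("Tw1.npy");W5=np.load("Tw5.npy");k=1/1.5625
obs=[(W1,[0,38,0],(391,216)),(W1,[0,-38,0],(390,338)),(W1,[45,38,-2],(462,216)),(W1,[45,-38,-2],(458,335)),
(W5,[0,38,0],(585,258)),(W5,[0,-38,0],(563,432)),(W5,[45,38,-2],(678,260)),(W5,[45,-38,-2],(647,425))]
f=lambda p,o=obs:np.concatenate([proj("wrist",tf(axes(*p),P),W)[0]-np.array(uv)*k for W,P,uv in o])
for o in(obs,obs[4:],[x for x in obs if x[1][0]==0],[x for x in obs if x[1][0]]):
    s=least_squares(lambda p:f(p,o),[593,187,270,.42]);print(s.x,tf(axes(*s.x),[20,0,-32]));print(np.round(s.fun,1))
```

```text
[593.9513 188.1647 272.2898   0.4219] [[612.198  196.3537 240.2898]]
[-0.8  0.3  0.2 -1.1  1.7  0.5  1.4  0.1 -0.8 -0.2 -2.   1.3  0.8 -0.3
  0.4 -0.9]
[595.4732 188.0519 270.3363   0.4209] [[613.728  196.2227 238.3363]]
[ 0.   0.4 -1.2  0.6  0.7  0.3  0.5 -1.5]
[594.6349 188.5526 272.1242   0.4267] [[612.8418 196.8296 240.1242]]
[-0.1  0.2  1.1 -1.2  0.1 -0.3 -0.7  1. ]
[592.3027 187.6586 274.0862   0.4267] [[610.5097 195.9356 242.0862]]
[-0.   0.2  0.1  0.3  0.  -0.4 -0.1  0. ]
```

```bash
sed -i 's/^H=.*/H=np.array([612.3,196.4,240.]);YAW=.4235/' k.py
python3 - <<'E'
from k import *
print(to(-4,0,304))
E
```

```text
(array([0.0027, 0.0859, 0.0042]), array([ 0.0477, -0.0152, -0.2465]))
```

Request:
carry_out:
  delta_pos:
    - [0.001,0.005,0]
    - [0.002,0.018,0]
    - [0.0027,0.035,0]
    - [0.0027,0.053,0]
    - [0.0027,0.069,0]
    - [0.0027,0.08,0]
    - [0.0027,0.085,0]
    - [0.0027,0.086,0]
  rot:
    - [0,0,-0.2]
    - [0,0,-0.2]
    - [0,0,-0.2]
    - [0,0,-0.2]
    - [0,0,-0.2]
    - [0,0,-0.2]
    - [0,0,-0.2]
    - [0,0,-0.2]

```text
clock: 22.6
eef_pos: [608.6, 195.3, 314.1]
tcp_rot: [3.141, -0.0, 1.994]
contact_force: [0.1, -0.3, -3.6]
opening: 0.058
grasp_force: 87.9
```

Request:
carry_out:
  delta_pos:
    - [0,0,0]
    - [0,0,0]
    - [0,0,0.004]
    - [0,0,0.008]
    - [0,0,0.013]
    - [0,0,0.018]
    - [0,0,0.018]
    - [0,0,0.018]
  rot:
    - [0,0,0]
    - [0,0,0]
    - [0,0,0]
    - [0,0,0]
    - [0,0,0]
    - [0,0,0]
    - [0,0,0]
    - [0,0,0]

```text
clock: 23.6
eef_pos: [608.6, 195.3, 296.3]
tcp_rot: [3.141, -0.0, 1.994]
contact_force: [0.8, 0.6, -3.5]
opening: 0.057
grasp_force: 87.9
```

Run:
```python
from k import *
s=r.sense();print(s["contact_force"],s["eef_pos"],s["wrist_torque"]);print(to(-4,0,280))
T0=tcpT();w=r.grab_frame("wrist");cv2.imwrite("pics/w6.png",w)
T=axes(*H,YAW);print(proj("wrist",tf(T,[[-20,38,32],[-20,-38,32],[25,38,30],[25,-38,30]]),T0),proj("wrist",tf(T0,[[48,0,6]]),T0))
for t in("catch_l","bail","hanger"):
    for d in r.recognise(t,"wrist")[:3]:print(t,np.round(d["box"]),round(d["p"],2))
```

```text
[ 0.7885  0.5875 -3.492 ] [608.6269 195.258  296.3221] [-0.0188  0.044  -0.028 ]
(array([-0.0005, -0.0002,  0.0103]), array([ 0.0523, -0.0155, -0.0099]))
[[219.8187 176.8022]
 [225.7563 301.58  ]
 [309.8048 175.9633]
 [300.7682 299.0926]] [[252.192  163.2451]]
catch_l [248. 171. 303. 182.] 0.78
bail [248. 118. 265. 327.] 0.8
bail [ 28. 106.  93. 190.] 0.7
bail [  2. 337.  51. 382.] 0.68
hanger [210. 103. 444. 279.] 0.56
```

Request:
carry_out:
  delta_pos:
    - [0,0,0.003]
    - [0,0,0.006]
    - [0,0,0.009]
    - [0,0,0.011]
    - [0,0,0.013]
    - [0,0,0.013]
  rot:
    - [0,0,0]
    - [0,0,0]
    - [0,0,0]
    - [0,0,0]
    - [0,0,0]
    - [0,0,0]

```text
clock: 24.55
eef_pos: [608.5, 195.2, 283.4]
tcp_rot: [3.141, -0.0, 1.994]
contact_force: [-0.8, -0.5, -0.4]
opening: 0.059
grasp_force: 88.0
```

Request:
carry_out:
  delta_pos:
    - [0,0,0.0015]
    - [0,0,0.003]
    - [0,0,0.0045]
    - [0,0,0.006]
    - [0,0,0.006]
  rot:
    - [0,0,0]
    - [0,0,0]
    - [0,0,0]
    - [0,0,0]
    - [0,0,0]

```text
clock: 25.18
eef_pos: [608.7, 195.3, 277.4]
tcp_rot: [3.14, -0.0, 1.994]
contact_force: [-1.6, 0.1, 2.3]
opening: 0.053
grasp_force: 88.3
```

Request:
carry_out:
  delta_pos:
    - [0,0,0.0015]
    - [0,0,0.003]
    - [0,0,0.0045]
    - [0,0,0.006]
    - [0,0,0.006]
  rot:
    - [0,0,0]
    - [0,0,0]
    - [0,0,0]
    - [0,0,0]
    - [0,0,0]

```text
clock: 25.8
eef_pos: [609.2, 195.5, 271.9]
tcp_rot: [3.139, -0.0, 1.994]
contact_force: [0.1, -0.1, 5.5]
opening: 0.057
grasp_force: 88.9
```

Request:
carry_out:
  delta_pos:
    - [0,0,0.0015]
    - [0,0,0.003]
    - [0,0,0.0045]
    - [0,0,0.006]
    - [0,0,0.006]
  rot:
    - [0,0,0]
    - [0,0,0]
    - [0,0,0]
    - [0,0,0]
    - [0,0,0]

```text
clock: 26.42
eef_pos: [608.6, 195.2, 265.6]
tcp_rot: [3.141, -0.0, 1.994]
contact_force: [-2.5, -1.4, 6.5]
opening: 0.057
grasp_force: 89.0
```

Run:
```python
from k import *
s=r.sense();print(s["contact_force"],s["eef_pos"],s["wrist_torque"])
T0=tcpT();w=r.grab_frame("wrist");cv2.imwrite("pics/w7.png",w)
for t in("catch_l",):
    for d in r.recognise(t,"wrist")[:3]:print(t,np.round(d["box"]),round(d["p"],2))
```

```text
[-2.5134 -1.4404  6.4534] [608.5779 195.1597 265.621 ] [-0.161   0.3821  0.0549]
catch_l [266. 179. 317. 202.] 0.81
```

Request:
carry_out:
  delta_pos:
    - [0,0,0.001]
    - [0,0,0.002]
    - [0,0,0.003]
    - [0,0,0.004]
    - [0,0,0.005]
    - [0,0,0.005]
  rot:
    - [0,0,0]
    - [0,0,0]
    - [0,0,0]
    - [0,0,0]
    - [0,0,0]
    - [0,0,0]

```text
clock: 27.28
eef_pos: [607.7, 195.0, 258.9]
tcp_rot: [-3.14, -0.001, 1.994]
contact_force: [-0.1, 0.4, -3.9]
opening: 0.058
grasp_force: 88.2
```

Request:
carry_out:
  delta_pos:
    - [0,0,0.001]
    - [0,0,0.002]
    - [0,0,0.003]
    - [0,0,0.004]
    - [0,0,0.005]
    - [0,0,0.005]
  rot:
    - [0,0,0]
    - [0,0,0]
    - [0,0,0]
    - [0,0,0]
    - [0,0,0]
    - [0,0,0]

```text
clock: 28.02
eef_pos: [608.5, 195.3, 255.2]
tcp_rot: [3.141, -0.0, 1.994]
contact_force: [0.2, 0.3, -2.7]
opening: 0.059
grasp_force: 88.2
```

Both catches have been passed: the force fell back to the pail's weight. I lower onto the seats.

Request:
carry_out:
  delta_pos:
    - [0,0,0.001]
    - [0,0,0.002]
    - [0,0,0.003]
    - [0,0,0.004]
    - [0,0,0.004]
  rot:
    - [0,0,0]
    - [0,0,0]
    - [0,0,0]
    - [0,0,0]
    - [0,0,0]

```text
clock: 28.65
eef_pos: [608.7, 195.3, 251.9]
tcp_rot: [3.14, -0.0, 1.994]
contact_force: [-1.0, -0.9, 3.0]
opening: 0.055
grasp_force: 88.9
```

Request:
carry_out:
  delta_pos:
    - [0,0,0.001]
    - [0,0,0.002]
    - [0,0,0.003]
    - [0,0,0.003]
  rot:
    - [0,0,0]
    - [0,0,0]
    - [0,0,0]
    - [0,0,0]

```text
clock: 29.15
eef_pos: [609.1, 195.4, 251.4]
tcp_rot: [3.138, -0.0, 1.994]
contact_force: [-8.2, -3.5, 21.4]
opening: 0.057
grasp_force: 90.9
```

Request:
carry_out:
  delta_pos:
    - [0,0,-0.001]
    - [0,0,-0.002]
    - [0,0,-0.0025]
    - [0,0,-0.0025]
  rot:
    - [0,0,0]
    - [0,0,0]
    - [0,0,0]
    - [0,0,0]

```text
clock: 29.65
eef_pos: [608.9, 195.4, 251.8]
tcp_rot: [3.139, -0.0, 1.994]
contact_force: [-3.0, -0.6, 6.5]
opening: 0.058
grasp_force: 89.4
```

Run:
```python
from k import *
s=r.sense();print(s["contact_force"],s["eef_pos"],s["wrist_torque"])
T0=tcpT();T=axes(*H,YAW);print("crown hanger",np.linalg.inv(T)@(T0@[0,0,6,1]))
r.grab_frame("wrist")
for t in("catch_l","bail"):
    for d in r.recognise(t,"wrist")[:3]:print(t,np.round(d["box"]),round(d["p"],2))
H2=H+[0,0,5.5];T=axes(*H2,YAW)
for y in(38,-38):print(proj("wrist",tf(T,[[20,y,26],[-4,y,26],[25,y,30],[-20,y,32],[0,y,0]]),T0))
```

```text
[-3.0099 -0.6285  6.4657] [608.9336 195.3807 251.7577] [-0.1516  0.4668  0.0016]
crown hanger [-3.4745  0.4553  5.7577  1.    ]
catch_l [240. 199. 321. 216.] 0.69
bail [247. 119. 266. 329.] 0.94
bail [  7. 110.  76. 201.] 0.76
bail [  0. 347.  14. 382.] 0.65
[[317.7935 206.9854]
 [250.1462 207.2334]
 [334.0671 210.779 ]
 [202.066  213.1745]
 [260.2512 186.8053]]
[[301.7312 355.4662]
 [251.3951 356.7765]
 [313.2272 360.8168]
 [216.5587 365.1836]
 [259.1749 321.8237]]
```

The left catch reads level over the wire, and the full weight came back on the arm after the snap, so both are shut. I release in place.

Request:
carry_out:
  delta_pos:
    - [0,0,-0.0005]
    - [0,0,-0.0005]
    - [0,0,-0.0005]
    - [0,0,-0.0005]
    - [0,0,-0.0005]
    - [0,0,-0.0005]
  rot:
    - [0,0,0]
    - [0,0,0]
    - [0,0,0]
    - [0,0,0]
    - [0,0,0]
    - [0,0,0]
  claw: 0.035
  grip_force: 20

```text
clock: 30.55
eef_pos: [608.6, 195.2, 251.2]
tcp_rot: [3.141, -0.0, 1.994]
contact_force: [0.1, -1.0, -0.5]
opening: 0.407
grasp_force: 0.0
```

Run:
```python
from k import *
s=r.sense();print(s["contact_force"],s["eef_pos"],s["opening"]*85.4)
r.grab_frame("wrist")
T0=tcpT()
for t in("catch_l","bail"):
    for d in r.recognise(t,"wrist")[:2]:print(t,np.round(d["box"]),round(d["p"],2))
```

```text
[ 0.0845 -0.986  -0.5117] [608.5768 195.2439 251.2127] 34.76200415767214
catch_l [241. 201. 322. 216.] 0.74
bail [246. 117. 270. 328.] 0.85
bail [324.   0. 404.  50.] 0.71
```

Request:
carry_out:
  delta_pos:
    - [0,0,-0.005]
    - [0,0,-0.015]
    - [0,0,-0.03]
    - [0,0,-0.05]
    - [0,0,-0.075]
    - [0,0,-0.1]
    - [0,0,-0.12]
    - [0,0,-0.12]
  rot:
    - [0,0,0]
    - [0,0,0]
    - [0,0,0]
    - [0,0,0]
    - [0,0,0]
    - [0,0,0]
    - [0,0,0]
    - [0,0,0]

```text
clock: 31.7
eef_pos: [609.3, 195.4, 374.0]
tcp_rot: [3.136, 0.0, 1.994]
contact_force: [0.2, -0.5, -0.0]
opening: 0.413
grasp_force: 0.0
```

Request:
carry_out:
  delta_pos:
    - [-0.02,0,-0.01]
    - [-0.04,0,-0.02]
    - [-0.06,0,-0.03]
    - [-0.06,0,-0.03]
    - [-0.06,0,-0.03]
  rot:
    - [0,0,0]
    - [0,0,0]
    - [0,0,0]
    - [0,0,0]
    - [0,0,0]

```text
clock: 32.33
eef_pos: [633.1, 140.2, 400.9]
tcp_rot: [3.141, -0.001, 1.993]
contact_force: [0.1, 0.4, -0.9]
opening: 0.411
grasp_force: 0.0
```

Run:
```python
from k import *
T0=tcpT();w=r.grab_frame("wrist");cv2.imwrite("pics/w9.png",w)
for t in("catch_l","bail","pail","hanger"):
    for d in r.recognise(t,"wrist")[:3]:print(t,np.round(d["box"]),round(d["p"],2))
for zs in(240,245):
  T=axes(H[0],H[1],zs,YAW)
  for y in(38,-38):print(zs,proj("wrist",tf(T,[[20,y,26],[-4,y,26],[-20,y,32],[0,y,0],[-4,y,0]]),T0).round(1).tolist())
# bright tongue pixels + dark wire rows along each prong (grey level profile along tongue line)
g=cv2.cvtColor(w,6);T=axes(H[0],H[1],243,YAW)
for y in(38,-38):
    P=proj("wrist",tf(T,[[x,y,26] for x in range(30,-25,-2)]),T0)
    print([int(g[int(v)-3:int(v)+4,int(u)].max()) for u,v in P])
    P=proj("wrist",tf(T,[[x,y*.6,0] for x in range(16,-25,-2)]),T0)
    print("wire",[int(g[int(v),int(u)]) for u,v in P])
```

```text
catch_l [248.  71. 286.  77.] 0.64
catch_l [249. 165. 284. 170.] 0.53
catch_l [118. 237. 132. 257.] 0.41
bail [ 64.  71. 125. 139.] 0.81
bail [252.  53. 261. 182.] 0.74
bail [ 18. 289.  37. 330.] 0.63
pail [218.  53. 294. 183.] 0.95
pail [252. 162. 284. 173.] 0.74
pail [ 18. 281.  78. 331.] 0.68
hanger [229.  68. 391. 173.] 0.62
hanger [303.   3. 364.  32.] 0.38
240 [[282.6, 75.3], [253.8, 75.0], [234.1, 74.5], [258.3, 77.7], [253.9, 77.7]]
240 [[281.5, 163.6], [253.9, 163.6], [235.0, 165.0], [258.2, 158.2], [254.0, 158.2]]
245 [[283.1, 74.7], [253.8, 74.4], [233.6, 73.9], [258.3, 77.2], [253.9, 77.2]]
245 [[282.0, 164.8], [253.9, 164.7], [234.6, 166.2], [258.3, 159.1], [254.0, 159.1]]
[136, 131, 127, 147, 134, 228, 232, 231, 232, 231, 230, 228, 229, 229, 229, 228, 228, 228, 211, 194, 146, 146, 143, 125, 119, 134, 137, 145]
wire [131, 127, 117, 136, 141, 137, 145, 113, 87, 95, 92, 157, 171, 171, 170, 171, 165, 129, 116, 112, 116]
[168, 160, 123, 142, 134, 225, 235, 234, 234, 234, 234, 233, 234, 233, 233, 233, 233, 232, 214, 152, 118, 119, 106, 112, 113, 125, 136, 120]
wire [159, 174, 177, 174, 178, 178, 179, 130, 121, 133, 119, 173, 180, 118, 116, 162, 183, 183, 180, 178, 185]
```

Both tongues show full length and level over the wire. The crown lies about 1 mm from the seat line, and the catch-contact and hard-stop heights both put the seat at about 245 mm. The robot is clear, so I hand in.

```bash
python3 -c "
from rig import r
print(r.sign_off())"
```

```text
the job is handed in; nothing more can be done
None
```

The pail now hangs on the hanger by its upright bail, seated with both catches shut and the gripper clear, but on the first swing the pail tilted about 29° and slid about 30 mm in the tray towards the hex keys (not checked afterwards) before I set it down and swung the bail upright with it standing.

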